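# Unlock the porch grill's gas-tap box and hold the latch back

## Robot

A 6-joint arm with a two-finger parallel gripper is mounted at the origin on the work surface. World frame = base frame: x ahead of the robot, y to its left, z up, the work surface at z = 0. Lengths are in m, angles in rad, forces in N, time in s.
With the tool pointing down it reaches from about 0.4 to 0.925 m from the base axis. Payload 3.4 kg.
Tool frame: the origin (TCP) lies midway between the tips of the shut fingers; the grasp point (between the pads) lies 19 mm behind it (manip.pinch_z is the distance from the TCP to the grasp point, in m); z points along the fingers, y is the direction in which the jaws open and shut (so a half turn about z gives the same grasp; the last joint's range is limited). The gripper opens to 85 mm and grips with 20 to 120 N. Pads are 22 mm wide; open, the fingers measure 114 mm over their backs; the gripper's body (76 mm by 85 mm) begins 54 mm behind the grasp point. The pads swing forward as they close: fully open they stand 13 mm farther back than shut.
Start: joints at [-1.357, 0.307, 1.506, -0, 1.328, -0.073], TCP at [0.163, -0.551, 0.194] pointing down, gripper open.
Joint ranges: [-3.12, 3.12], [-1.05, 2.28], [0.14, 2.33], [-1.42, 4.57], [0.1, 2.73], [-2.68, 2.68]. Speed limits (rad/s): [2.57, 2.57, 3.14, 3.14, 3.14, 3.14].

## Interface

Orientations are given as a unit quaternion [x, y, z, w].
In Python, from cell import telemetry, optics, manip gives the robot as it stands. The module is installed in compiled form; this text tells all that it offers.
- The arm moves only by the tool jog_arm, never from a script. Its argument "steps" is a list of rows, each an object of numbers: "x", "y", "z": the shift along the tool's x, y, z in m; "wx", "wy", "wz": the turn, a rotation vector about the tool's x, y, z in degrees; "fingers": the finger opening in m, from 0 to 0.0854. A call has exactly 8 rows; each row shifts and turns the commanded pose from where the row before left it, along the tool's axes as they then stand; what a row does not reach is not made up. A row lasts 1/12 s, in which the tool goes at most 41.7 mm and 7.16 degrees, less where a joint would pass 70% of its speed; a pose out of reach is approached as far as the arm can. A call with a gripper value outside its range is refused whole. The fingers move at their own pace and stop on an object; "newtons" is the grip in N (left out, the last holds). Time passes only in rows, so rows that do not move let the fingers close, or fill a call up. It gives the time, the measured TCP pose, the force and the opening at its end, in the units of the state.
- telemetry.get_state(): the state, without advancing time (a new reading comes with each control period).
- optics.capture(name): name is "scene" or "top"; returns the picture (480x640x3 uint8, blue, green, red); there is no depth.
- optics.camera_params(name): a dict with "intrinsics" (3x3 intrinsics, pixels), "cam_to_world" (4x4, takes a point from camera to world coordinates). Camera axes: x right, y up, looking along -z (the intrinsics and any distortion apply to the point x, -y, -z); pixel columns grow to the right and rows downward; lengths in m; the calibration is good to about 2 mm. A picture is of the moment at which its call begins. camera_params takes no time and is no camera call.
- manip.hand_in(): hands the job in, once; it reports no verdict.
The state is a dict: "time_s": time; "qpos": joint angles; "qd": joint speeds; "joint_efforts": joint torques, N m; "ee_pos": TCP position; "orientation": TCP orientation; "contact_force": force on the tool from outside, world axes, zero at the start; "wrist_torque": the same for the moment, N m; "opening": finger opening in m.
Only numpy, scipy, OpenCV 4.12 (cv2) and the standard library are available. Lean on these libraries where they do the work, as an engineer would, in place of code of your own. Each camera call takes 0.05 s, during which the arm holds its last target. There are 200 camera calls.

## Task

The green gas-tap box on the grill shelf is locked: take its black-headed key out of the wooden skewer block, push it fully home in the brass cylinder on top of the box (the pins are sticky, so work it in), then turn it a quarter clockwise seen from above so that the spring bolt draws back out of the lid's keeper. Finish holding the key there, fully in, turned and in your grip, so that I can lift the lid - the bolt springs back if you let go. Do not disturb the shaker, basting cup, scraper or ash bucket.

Things in the scene. Friction and masses are not known exactly. Their poses are not given: they have to be found in the camera images.
- key: Double-sided key (works either way round), 35 g, standing blade down in the skewer block. Origin: centre of the underside of its collar; z up to the head, x along the width, y through the thickness. Black head with red dot 34 (x) x 10 (y), z = 4 to 42 mm; steel collar 18 x 8, z = 0 to 4, rests on the block's top; blade 12 x 4, down to z = -25, then a 45 degree point to -31 mm.
- key_tip (a point): Point of the key's blade, 31 mm below the key's origin; axes as the key's.
- skewer_block: Beech block fixed to the shelf, 70 (x) x 150 (y) x 70 mm high, origin at the centre of its underside. The key's slot, 6 (x) x 14 (y) mm, 45 mm deep, is in its top at y = -45 mm (the key's x lies along the block's y). Four thin skewers with beads stand up to 110 mm above its top at y = +30 and +58, x = -16 and +16 mm.
- lock_box: Green steel box fixed to the shelf, 170 (x) x 220 (y) x 90 mm high, origin at the centre of its underside, hinge side at +x. On its front deck at x = -45, y = 0 a steel lock case 56 x 62 x 20 mm, the brass cylinder in its middle, its face 114 mm above the underside, its highest point. Behind (x over -10 mm) the lid with keeper and bar handle.
- keyway (a point): Middle of the brass cylinder's face (23 mm across), mouth of the keyway; z up; turns with the cylinder: x along the slot, y across. Slot 13.6 x 4.8 mm with a 2 mm 45 degree lead-in. Sprung pins 8 to 20 mm down and a sprung stop below: pushing home takes 5 to 20 N. Home: the collar is on the face, the tip 31 mm below it. It stays locked until the key is home.
- lock_cylinder (a joint): Turn of the cylinder, rad: 0 locked (slot along the box's x), grows clockwise seen from above, stop at 1.57. A spring turns it back: 0.02 N m at 0, 0.065 N m at a quarter turn. Through play in the slot the key must turn some 0.1 to 0.2 rad more than the cylinder.
- latch_bolt (a joint): Draw of the brass spring bolt, m: 0 shot (9.5 mm over the lid's edge, in the keeper), geared to the cylinder, 0.015 fully back at a quarter turn; clear of the lid from 0.0095.
- shaker: Tall green glass shaker with steel screw lid, 60 mm across, 161 mm tall, origin at the centre of its underside. Bystander.
- basting_cup: Stainless basting cup, 72 mm across, 58 mm tall, origin at the centre of its underside. Bystander.
- scraper: Black plastic scraper lying flat, 217 long (x) by 75 mm, 14 mm high; origin on its underside near the root of its blade. Bystander.
- ash_bucket: Small steel ash bucket with shut lid and wooden knob, 98 mm across, 106 mm tall, origin at the centre of its underside. Bystander.
Things that resemble listed ones, but are neither listed nor needed, are in the scene too. Of the things that look like the key, the smallest one is meant.

How it is judged:
By the outcome, as a careful person would: the job done as asked, in the order asked, and still so for the second after the job is handed in, while the arm keeps its last pose, push and grip.
It also fails if it takes over 53 s, if anything falls off the work surface, if the arm or the gripper's body presses on something with over 40 N, if the wrist force passes 120 N, or if a joint passes its speed limit or range.

## Working session

There is one attempt and no reset: what is moved stays moved. The work goes in short steps, Python scripts to look and compute and a tool call to move; the robot and the scene stay as the last step left them, time stands still between calls to the robot, and variables do not carry over. Pictures are saved under pics/ and viewed, about 8 in all and at most 12, crops included, and the job is handed in when it is done.

Besides the shell and the picture viewer there is one more tool, called after ">>>" as name(argument=value, ...), one argument or row to a line, values as JSON. jog_arm: Moves the arm, as the interface text tells. Its arguments: {"type":"object","properties":{"steps":{"type":"array","items":{"type":"object","properties":{"x":{"type":"number"},"y":{"type":"number"},"z":{"type":"number"},"wx":{"type":"number"},"wy":{"type":"number"},"wz":{"type":"number"},"fingers":{"type":"number"}}}},"newtons":{"type":"number"}},"required":["steps"]}

```bash
mkdir -p pics; cat > h.py <<'E'
import numpy as np,cv2
from cell import telemetry,optics,manip
from scipy.spatial.transform import Rotation as R
def ray(n,u,v):
    p=optics.camera_params(n);K=np.array(p["intrinsics"]);T=np.array(p["cam_to_world"])
    d=np.linalg.inv(K)@[u,v,1];d=T[:3,:3]@[d[0],-d[1],-d[2]];return T[:3,3],d
def onz(n,u,v,z):
    o,d=ray(n,u,v);return o+d*(z-o[2])/d[2]
def proj(n,X):
    p=optics.camera_params(n);K=np.array(p["intrinsics"]);T=np.array(p["cam_to_world"])
    c=T[:3,:3].T@(np.array(X)-T[:3,3]);q=K@[c[0],-c[1],-c[2]];return q[:2]/q[2]
def crop(im,u0,v0,u1,v1,s):
    return cv2.resize(im[v0:v1,u0:u1],None,fx=s,fy=s,interpolation=cv2.INTER_CUBIC)
E
python3 - <<'E'
from h import *
for n in("scene","top"):
    im=optics.capture(n);cv2.imwrite(f"pics/{n}0.png",im)
    p=optics.camera_params(n);print(n,{k:np.round(v,3).tolist() for k,v in p.items()})
s=telemetry.get_state();print(s)
E
```

```text
scene {'intrinsics': [[437.736, 0.0, 314.32], [0.0, 437.736, 240.369], [0.0, 0.0, 1.0]], 'cam_to_world': [[0.53, -0.441, 0.724, 1.219], [0.848, 0.272, -0.456, -0.527], [0.004, 0.856, 0.518, 0.661], [0.0, 0.0, 0.0, 1.0]]}
top {'intrinsics': [[503.542, 0.0, 325.791], [0.0, 503.542, 238.4], [0.0, 0.0, 1.0]], 'cam_to_world': [[-0.017, 0.999, -0.046, 0.386], [-1.0, -0.017, -0.014, -0.045], [-0.015, 0.046, 0.999, 1.494], [0.0, 0.0, 0.0, 1.0]]}
{'time_s': 0.1, 'qpos': array([-1.35649424e+00,  3.07500769e-01,  1.50750501e+00, -2.11647535e-06,
        1.32840753e+00, -7.35028058e-02]), 'qd': array([ 0.00089375, -0.00261393, -0.0008245 , -0.00106891,  0.00014252,
       -0.0006368 ]), 'joint_efforts': array([ 7.29490130e-04, -4.58528316e+01, -2.52609497e+01, -4.12526163e-05,
        5.58138971e-03, -1.78101971e-05]), 'ee_pos': array([ 0.16304276, -0.55069573,  0.19278598]), 'orientation': array([ 9.89663451e-01,  1.43406502e-01, -6.50585244e-05, -9.08003045e-04]), 'contact_force': array([ 0.02475113,  0.05896805, -0.04461962]), 'wrist_torque': array([ 0.03772921, -0.00635509, -0.02538123]), 'opening': 0.08515544118354851}
```

View pics/scene0.png

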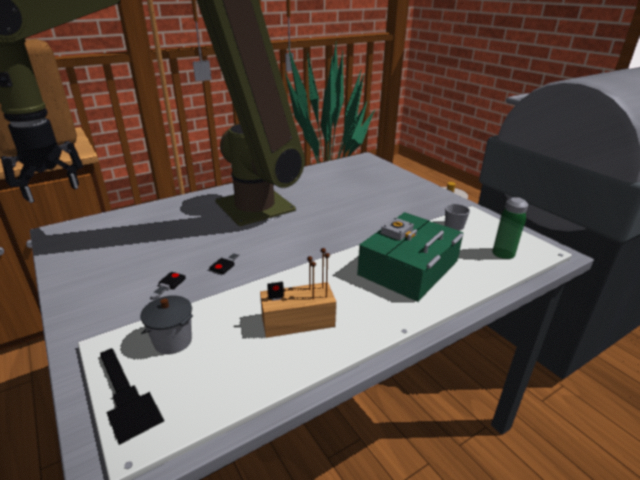

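View pics/top0.png

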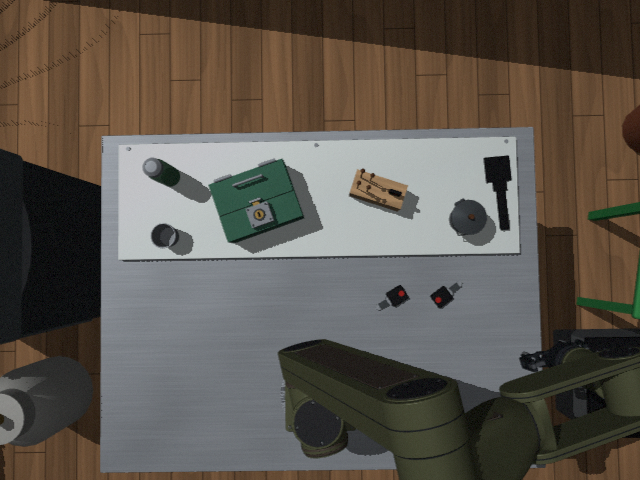

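The scene view shows the key head at (275,290) in the block and the cylinder at (398,226). In the top view the cylinder is at (259,214) and the key at (395,192). Next I'll take enlarged crops.

```bash
python3 - <<'E'
import cv2,numpy as np
from h import crop
t=cv2.imread("pics/top0.png");s=cv2.imread("pics/scene0.png")
a=np.hstack([crop(t,340,160,420,220,5),crop(t,205,155,305,230,4)])
b=np.hstack([crop(s,250,240,350,340,3)[:300],crop(s,350,205,475,305,4)[:300,:500]])
cv2.imwrite("pics/c1.png",np.vstack([a,b]))
E
```

```text
(no output)
```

View pics/c1.png

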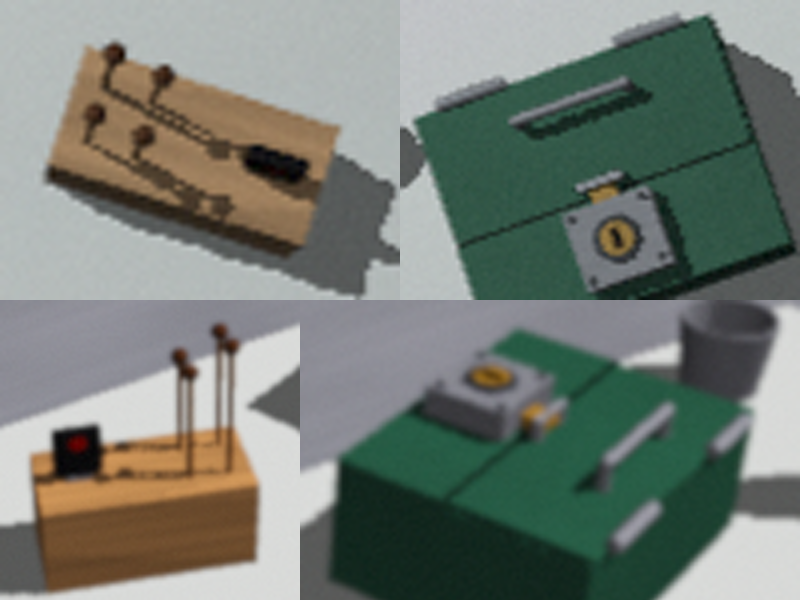

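```bash
cat > fit.py <<'E'
from h import *
from scipy.optimize import least_squares
def P(p,X):
    c,s=np.cos(p[2]),np.sin(p[2]);return [p[0]+c*X[0]-s*X[1],p[1]+s*X[0]+c*X[1],p[3]+X[2]]
blk=[("top",(.035,.075,.07),(357.6,169.6)),("top",(.035,-.075,.07),(408,185.6)),("top",(-.035,-.075,.07),(401.6,208.6)),("top",(-.035,.075,.07),(350,193)),
("top",(0,-.045,.112),(395.2,192.6)),("scene",(0,-.045,.093),(275.3,290.7)),("scene",(-.035,-.075,.07),(260.7,291.3)),("scene",(-.035,.075,.07),(329.3,283.3)),("scene",(.035,.075,.07),(336,298.3)),("scene",(.035,-.075,0),(266.7,336.7)),("scene",(.035,.075,0),(335.3,326.7))]
box=[("top",(.085,.11,.09),(208.75,184.5)),("top",(.085,-.11,.09),(283,158.75)),("top",(-.085,-.11,.09),(303.75,217.5)),("top",(-.01,.11,.09),(220,216.25)),("top",(-.01,-.11,.09),(293.25,190)),("top",(-.045,0,.114),(259.5,215)),
("scene",(-.085,.11,.09),(403.75,212.5)),("scene",(.085,.11,.09),(462.5,232)),("scene",(.085,-.11,.09),(421.25,270)),("scene",(-.085,-.11,.09),(360.5,245)),("scene",(-.045,0,.114),(397.75,224.25))]
out={}
for nm,d,p0 in(("blk",blk,[.52,-.2,-.28,.0]),("box",box,[.5,.15,.34,.0])):
    f=lambda p:np.concatenate([proj(n,P(p,X))-uv for n,X,uv in d])
    r=least_squares(f,p0,loss="soft_l1");print(nm,np.round(r.x,4),np.degrees(r.x[2]));print(np.round(r.fun if 0 else f(r.x),1).reshape(-1,2).tolist());out[nm]=r.x
    for v in("top","scene"):
        e=[x for x in d if x[0]==v];g=lambda p:np.concatenate([proj(n,P([*p,r.x[3]],X))-uv for n,X,uv in e]);q=least_squares(g,r.x[:3],loss="soft_l1").x;print(v,np.round(q,4))
print("key",P(out["blk"],(0,-.045,.07)),"keyway",P(out["box"],(-.045,0,.114)))
E
python3 fit.py
```

```text
blk [ 0.5878 -0.173  -0.3265  0.0171] -18.706751755466264
[[-1.8, -0.6], [-1.2, -0.5], [-2.3, 0.2], [-1.8, -0.4], [-0.5, -1.0], [-0.3, -0.5], [-1.8, -0.4], [-2.1, -1.9], [-0.1, 2.9], [-1.5, 1.3], [-0.3, 0.1]]
top [ 0.5864 -0.1773 -0.3242]
scene [ 0.5884 -0.1709 -0.3367]
box [0.5607 0.1687 0.3183 0.0163] 18.2372568446919
[[-0.9, -0.3], [-0.5, -0.6], [-1.3, -1.8], [-1.3, 0.1], [0.4, 0.2], [-0.5, -0.7], [-0.5, -0.2], [-0.1, 0.4], [-0.6, 0.8], [-3.4, -0.4], [-1.6, -0.1]]
top [0.5594 0.1668 0.3158]
scene [0.5612 0.1717 0.3245]
key [np.float64(0.5733256517428075), np.float64(-0.21558219627679942), np.float64(0.08712855694763695)] keyway [np.float64(0.5179188634332372), np.float64(0.15458409120293623), np.float64(0.13032281796771972)]
```

>>> jog_arm(
  steps=[
    {"x": 0.0376,"y": -0.0156,"fingers": 0.05},
    {"x": 0.0376,"y": -0.0156},
    {"x": 0.0376,"y": -0.0156},
    {"x": 0.0376,"y": -0.0156},
    {"x": 0.0376,"y": -0.0156},
    {"x": 0.0376,"y": -0.0156},
    {"x": 0.0376,"y": -0.0156},
    {"x": 0.0376,"y": -0.0156},
  ],
)

```text
schema error: expected keys x, y, z, wx, wy, wz, fingers
```

>>> jog_arm(
  steps=[
    {"x": 0.0376,"y": -0.0156},
    {"x": 0.0376,"y": -0.0156},
    {"x": 0.0376,"y": -0.0156},
    {"x": 0.0376,"y": -0.0156},
    {"wz": -7},
    {"wz": -7},
    {"wz": -7},
    {"wz": -7},
  ],
)

```text
schema error: expected keys x, y, z, wx, wy, wz, fingers
```

>>> jog_arm(
  steps=[
    {"wz": -7},
    {"wz": -7},
    {"wz": -7},
    {"wz": -6},
    {},
    {},
    {},
    {},
  ],
)

```text
schema error: expected keys x, y, z, wx, wy, wz, fingers
```

```bash
cat >> h.py <<'E'
def tri(a,b):
    o1,d1=ray("top",*a);o2,d2=ray("scene",*b)
    t=np.linalg.lstsq(np.c_[d1,-d2],o2-o1,rcond=None)[0];p,q=o1+t[0]*d1,o2+t[1]*d2;return p,q
def delta(pos,head):
    s=telemetry.get_state();r=R.from_quat(s["orientation"]);x=r.as_matrix()[:,0];h=np.degrees(np.arctan2(x[1],x[0]))
    print("t",s["time_s"],"pos",np.round(s["ee_pos"],4),"z-axis",np.round(r.as_matrix()[:,2],4),"head",round(h,2),"q6",round(s["qpos"][5],2))
    print("tool delta mm",np.round(1e3*r.inv().apply(np.array(pos)-s["ee_pos"]),1),"wz",round(-((head-h+180)%360-180),2),"F",np.round(s["contact_force"],1),"open",round(s["opening"],4))
E
python3 - <<'E'
from h import *
print(onz("top",395.2,192.6,.129),onz("scene",275.3,290.7,.110),onz("scene",276,287.7,.112))
print(onz("top",259.5,215,.131),onz("scene",397.75,224.25,.131))
delta((.574,-.217,.2),71.3)
t=optics.capture("top");s=optics.capture("scene")
cv2.imwrite("pics/g1.png",np.hstack([crop(t,350,140,450,240,4),crop(s,220,190,320,290,4)]))
E
```

```text
[ 0.57064636 -0.21699839  0.129     ] [ 0.57502472 -0.21588805  0.11      ] [ 0.56924271 -0.2111427   0.112     ]
[0.51604993 0.15313592 0.131     ] [0.52138382 0.15685579 0.131     ]
t 0.1 pos [ 0.163  -0.5507  0.1928] z-axis [-4.0e-04  1.8e-03 -1.0e+00] head 16.49 q6 -0.07
tool delta mm [ 488.8 -203.3   -6.8] wz -54.81 F [ 0.   0.1 -0. ] open 0.0852
```

View pics/g1.png

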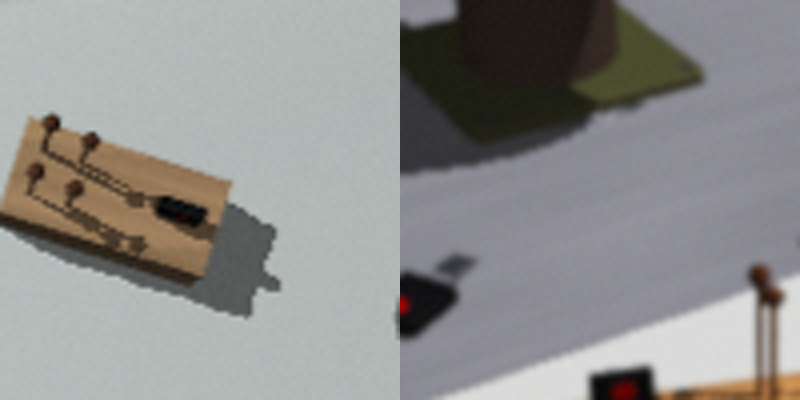

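The moves were refused because every row needs all the keys, so the arm hasn't moved and the picture shows nothing new (key head at about (395,192)). I'll resend with full rows.

>>> jog_arm(
  steps=[
    {"x": 0.0376,"y": -0.0156,"z": 0,"wx": 0,"wy": 0,"wz": 0,"fingers": 0.05},
    {"x": 0.0376,"y": -0.0156,"z": 0,"wx": 0,"wy": 0,"wz": 0,"fingers": 0.05},
    {"x": 0.0376,"y": -0.0156,"z": 0,"wx": 0,"wy": 0,"wz": 0,"fingers": 0.05},
    {"x": 0.0376,"y": -0.0156,"z": 0,"wx": 0,"wy": 0,"wz": 0,"fingers": 0.05},
    {"x": 0.0376,"y": -0.0156,"z": 0,"wx": 0,"wy": 0,"wz": 0,"fingers": 0.05},
    {"x": 0.0376,"y": -0.0156,"z": 0,"wx": 0,"wy": 0,"wz": 0,"fingers": 0.05},
    {"x": 0.0376,"y": -0.0156,"z": 0,"wx": 0,"wy": 0,"wz": 0,"fingers": 0.05},
    {"x": 0.0376,"y": -0.0156,"z": 0,"wx": 0,"wy": 0,"wz": 0,"fingers": 0.05},
  ],
)

```text
time_s: 0.87
ee_pos: [0.4173, -0.3447, 0.1936]
orientation: [0.99, 0.143, -0.0, -0.0]
contact_force: [0.2, 0.1, -0.2]
opening: 0.05
```

>>> jog_arm(
  steps=[
    {"x": 0.0376,"y": -0.0156,"z": 0,"wx": 0,"wy": 0,"wz": 0,"fingers": 0.05},
    {"x": 0.0376,"y": -0.0156,"z": 0,"wx": 0,"wy": 0,"wz": 0,"fingers": 0.05},
    {"x": 0.0376,"y": -0.0156,"z": 0,"wx": 0,"wy": 0,"wz": 0,"fingers": 0.05},
    {"x": 0.0376,"y": -0.0156,"z": 0,"wx": 0,"wy": 0,"wz": 0,"fingers": 0.05},
    {"x": 0,"y": 0,"z": 0,"wx": 0,"wy": 0,"wz": -7,"fingers": 0.05},
    {"x": 0,"y": 0,"z": 0,"wx": 0,"wy": 0,"wz": -7,"fingers": 0.05},
    {"x": 0,"y": 0,"z": 0,"wx": 0,"wy": 0,"wz": -7,"fingers": 0.05},
    {"x": 0,"y": 0,"z": 0,"wx": 0,"wy": 0,"wz": -7,"fingers": 0.05},
  ],
)

```text
time_s: 1.53
ee_pos: [0.5429, -0.2431, 0.1931]
orientation: [0.924, 0.382, -0.0, -0.0]
contact_force: [-0.2, 0.6, 0.4]
opening: 0.05
```

>>> jog_arm(
  steps=[
    {"x": 0,"y": 0,"z": 0,"wx": 0,"wy": 0,"wz": -7,"fingers": 0.05},
    {"x": 0,"y": 0,"z": 0,"wx": 0,"wy": 0,"wz": -7,"fingers": 0.05},
    {"x": 0,"y": 0,"z": 0,"wx": 0,"wy": 0,"wz": -7,"fingers": 0.05},
    {"x": 0,"y": 0,"z": 0,"wx": 0,"wy": 0,"wz": -6,"fingers": 0.05},
    {"x": 0,"y": 0,"z": 0,"wx": 0,"wy": 0,"wz": 0,"fingers": 0.05},
    {"x": 0,"y": 0,"z": 0,"wx": 0,"wy": 0,"wz": 0,"fingers": 0.05},
    {"x": 0,"y": 0,"z": 0,"wx": 0,"wy": 0,"wz": 0,"fingers": 0.05},
    {"x": 0,"y": 0,"z": 0,"wx": 0,"wy": 0,"wz": 0,"fingers": 0.05},
  ],
)

```text
time_s: 2.2
ee_pos: [0.5426, -0.2438, 0.1935]
orientation: [0.812, 0.583, -0.0, -0.0]
contact_force: [0.7, -0.1, -0.1]
opening: 0.0498
```

```bash
python3 - <<'E'
from h import *
delta((.573,-.216,.2),71.3)
t=optics.capture("top");s=optics.capture("scene")
cv2.imwrite("pics/g2.png",np.hstack([crop(t,350,140,450,240,4),crop(s,220,190,345,315,3.2)]))
p=telemetry.get_state()["ee_pos"];print(proj("top",p),proj("scene",p))
E
```

```text
t 2.2 pos [ 0.5426 -0.2438  0.1935] z-axis [-2.e-04  1.e-04 -1.e+00] head 71.39 q6 -0.17
tool delta mm [36.  19.9 -6.5] wz 0.09 F [ 0.7 -0.1 -0.1] open 0.0498
[408.87386792 199.75331496] [253.24707853 252.85578653]
```

View pics/g2.png

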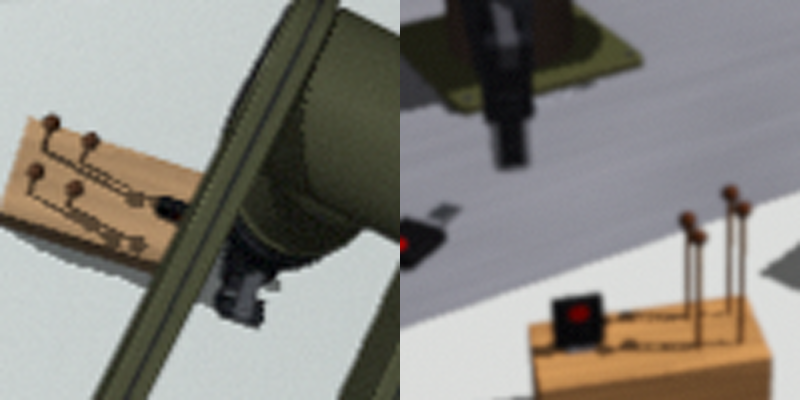

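>>> jog_arm(
  steps=[
    {"x": 0.018,"y": 0.01,"z": 0,"wx": 0,"wy": 0,"wz": 0,"fingers": 0.05},
    {"x": 0.018,"y": 0.01,"z": 0,"wx": 0,"wy": 0,"wz": 0,"fingers": 0.05},
    {"x": 0,"y": 0,"z": 0.02,"wx": 0,"wy": 0,"wz": 0,"fingers": 0.05},
    {"x": 0,"y": 0,"z": 0.02,"wx": 0,"wy": 0,"wz": 0,"fingers": 0.05},
    {"x": 0,"y": 0,"z": 0.015,"wx": 0,"wy": 0,"wz": 0,"fingers": 0.05},
    {"x": 0,"y": 0,"z": 0,"wx": 0,"wy": 0,"wz": 0,"fingers": 0.05},
    {"x": 0,"y": 0,"z": 0,"wx": 0,"wy": 0,"wz": 0,"fingers": 0.05},
    {"x": 0,"y": 0,"z": 0,"wx": 0,"wy": 0,"wz": 0,"fingers": 0.05},
  ],
)

```text
time_s: 2.97
ee_pos: [0.5737, -0.2164, 0.1395]
orientation: [0.812, 0.584, 0.0, 0.001]
contact_force: [-0.8, 0.2, -0.2]
opening: 0.0498
```

```bash
python3 - <<'E'
from h import *
delta((.573,-.216,.096),71.3)
t=optics.capture("top");s=optics.capture("scene")
cv2.imwrite("pics/g3.png",np.hstack([crop(t,360,150,430,220,5),crop(s,230,220,330,320,4)[:350]]))
p=telemetry.get_state()["ee_pos"];print(proj("top",p),proj("scene",p))
E
```

```text
t 2.9667 pos [ 0.5737 -0.2164  0.1395] z-axis [ 1.2e-03 -5.0e-04 -1.0e+00] head 71.47 q6 -0.11
tool delta mm [ 0.1 -0.9 43.5] wz 0.17 F [-0.8  0.2 -0.2] open 0.0498
[395.52063956 190.77268224] [274.14185286 278.64705869]
```

View pics/g3.png

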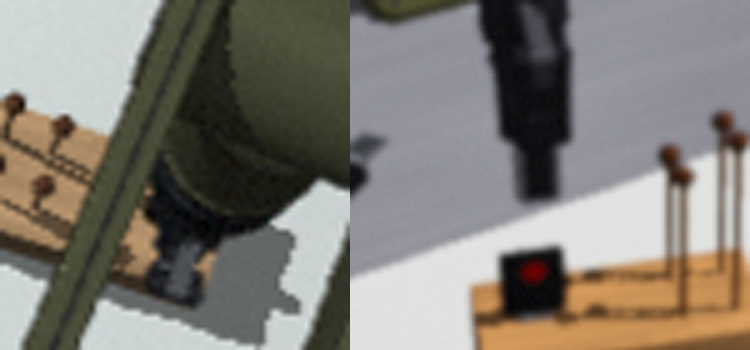

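>>> jog_arm(
  newtons=60,
  steps=[
    {"x": 0,"y": -0.001,"z": 0.015,"wx": 0,"wy": 0,"wz": 0,"fingers": 0.05},
    {"x": 0,"y": 0,"z": 0.015,"wx": 0,"wy": 0,"wz": 0,"fingers": 0.05},
    {"x": 0,"y": 0,"z": 0.0135,"wx": 0,"wy": 0,"wz": 0,"fingers": 0.05},
    {"x": 0,"y": 0,"z": 0,"wx": 0,"wy": 0,"wz": 0,"fingers": 0.03},
    {"x": 0,"y": 0,"z": 0,"wx": 0,"wy": 0,"wz": 0,"fingers": 0.02},
    {"x": 0,"y": 0,"z": 0,"wx": 0,"wy": 0,"wz": 0,"fingers": 0.015},
    {"x": 0,"y": 0,"z": 0,"wx": 0,"wy": 0,"wz": 0,"fingers": 0.012},
    {"x": 0,"y": 0,"z": 0,"wx": 0,"wy": 0,"wz": 0,"fingers": 0.011},
  ],
)

```text
time_s: 3.73
ee_pos: [0.573, -0.2161, 0.0964]
orientation: [0.812, 0.584, 0.001, 0.001]
contact_force: [-0.8, -0.5, 0.5]
opening: 0.0109
```

>>> jog_arm(
  steps=[
    {"x": 0,"y": 0,"z": 0,"wx": 0,"wy": 0,"wz": 0,"fingers": 0.008},
    {"x": 0,"y": 0,"z": 0,"wx": 0,"wy": 0,"wz": 0,"fingers": 0.004},
    {"x": 0,"y": 0,"z": 0,"wx": 0,"wy": 0,"wz": 0,"fingers": 0},
    {"x": 0,"y": 0,"z": 0,"wx": 0,"wy": 0,"wz": 0,"fingers": 0},
    {"x": 0,"y": 0,"z": 0,"wx": 0,"wy": 0,"wz": 0,"fingers": 0},
    {"x": 0,"y": 0,"z": 0,"wx": 0,"wy": 0,"wz": 0,"fingers": 0},
    {"x": 0,"y": 0,"z": 0,"wx": 0,"wy": 0,"wz": 0,"fingers": 0},
    {"x": 0,"y": 0,"z": 0,"wx": 0,"wy": 0,"wz": 0,"fingers": 0},
  ],
)

```text
time_s: 4.4
ee_pos: [0.5721, -0.2157, 0.095]
orientation: [0.812, 0.584, -0.0, -0.0]
contact_force: [-0.1, 0.2, 0.5]
opening: 0.0001
```

```bash
python3 - <<'E'
from h import *
delta((.573,-.216,.096),71.3);print(telemetry.get_state()["wrist_torque"])
E
```

```text
t 4.4 pos [ 0.5721 -0.2157  0.095 ] z-axis [-2.e-04  1.e-04 -1.e+00] head 71.49 q6 -0.11
tool delta mm [-0.  1. -1.] wz 0.19 F [-0.1  0.2  0.5] open 0.0001
[-0.07482626  0.04060853  0.04820745]
```

The fingers shut to 0, so they don't have the key. I'll look at why.

```bash
python3 - <<'E'
from h import *
t=optics.capture("top");s=optics.capture("scene")
cv2.imwrite("pics/g4.png",np.hstack([crop(t,350,150,430,230,5),crop(s,230,230,330,330,4)]))
p=telemetry.get_state()["ee_pos"];print(proj("top",p),proj("scene",p))
E
```

```text
[393.21551571 193.74596165] [275.04146792 295.6867224 ]
```

View pics/g4.png

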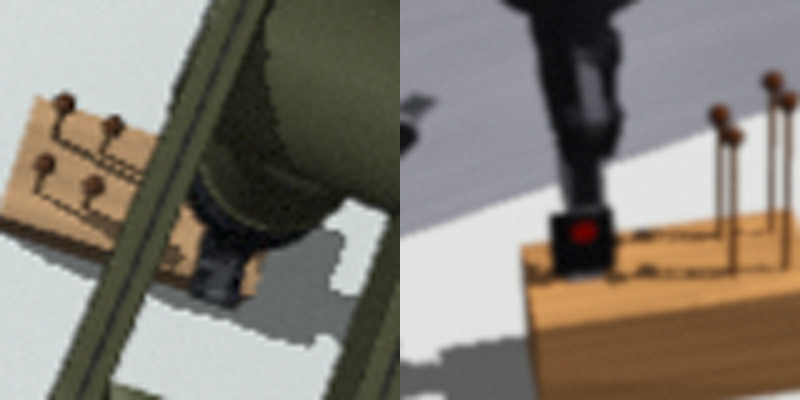

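The closed fingertips seem to end at the top of the key head, at about (276,282) in the scene view, with the key still upright. The predicted TCP row there was 296, so the hand is higher than planned or the scene calibration is off. I'll check this against the start picture.

```bash
python3 - <<'E'
from h import *
y=np.array([.284,-.959,0]);p=np.array([.163,-.5507,.1928])
for n in("scene","top"):
    print(n,[np.round(proj(n,p+s*.05*y+[0,0,.013]),1) for s in(-1,1)], "base",proj(n,[0,0,0]))
s=cv2.imread("pics/scene0.png");t=cv2.imread("pics/top0.png")
g=optics.capture("scene")
cv2.imwrite("pics/g5.png",np.hstack([crop(s,0,100,100,220,3.5),crop(g,255,262,300,307,9)]))
E
```

```text
scene [array([ 79.3, 202.2]), array([ 33.3, 217.3])] base [253.95041699 205.95737488]
top [array([516.4, 352.8]), array([554.2, 340.8])] base [320.09139756 393.74196899]Traceback (most recent call last):
  File "<stdin>", line 7, in <module>
    return _nx.concatenate(arrs, 1, dtype=dtype, casting=casting)
           ~~~~~~~~~~~~~~~^^^^^^^^^^^^^^^^^^^^^^^^^^^^^^^^^^^^^^^
ValueError: all the input array dimensions except for the concatenation axis must match exactly, but along dimension 0, the array at index 0 has size 420 and the array at index 1 has size 405
```

```bash
python3 - <<'E'
import cv2;a=cv2.imread("pics/g5.png")
E
python3 - <<'E'
import sys;sys.path.insert(0,".")
from h import *
a=optics.camera_params("scene");b=optics.camera_params("top");print(a.keys(),b.keys())
for n in("scene","top"):
    T=np.array(optics.camera_params(n)["cam_to_world"]);print(np.linalg.det(T[:3,:3]))
    print([np.round(onz(n,*uv,0),3) for uv in ([(35,235),(370,155)] if n=="scene" else [(101,135),(101,471),(533,128)])])
E
```

```text
dict_keys(['intrinsics', 'cam_to_world']) dict_keys(['intrinsics', 'cam_to_world'])
0.9999999999999999
[array([-0.166, -0.634,  0.   ]), array([-0.182,  0.635,  0.   ])]
1.0000000000000002
[array([0.779, 0.649, 0.   ]), array([-0.215,  0.645,  0.   ]), array([ 0.774, -0.648,  0.   ])][ WARN:0@0.011] global loadsave.cpp:275 findDecoder imread_('pics/g5.png'): can't open/read file: check file path/integrity
```

```bash
python3 - <<'E'
from h import *
s=cv2.imread("pics/scene0.png");g=optics.capture("scene")
cv2.imwrite("pics/g5.png",np.hstack([crop(s,5,120,85,200,5),crop(g,255,262,305,312,8)]))
delta((.573,-.216,.096),71.3)
E
```

```text
t 4.6 pos [ 0.5721 -0.2157  0.0951] z-axis [-1.e-04  0.e+00 -1.e+00] head 71.49 q6 -0.11
tool delta mm [-0.   0.9 -0.9] wz 0.19 F [-0.5 -0.4 -0.7] open 0.0002
```

View pics/g5.png

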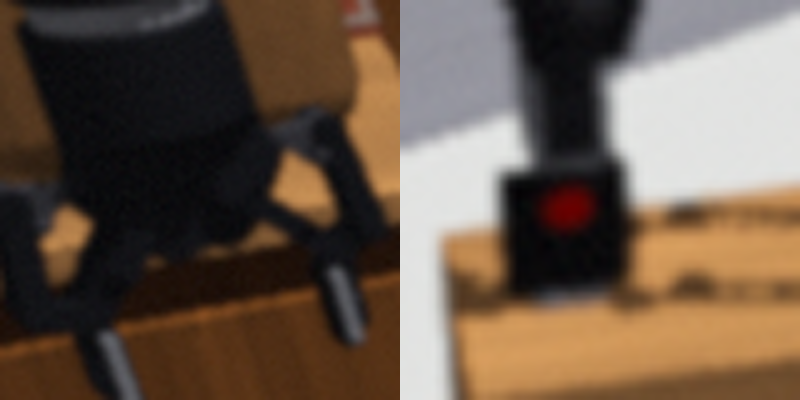

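>>> jog_arm(
  steps=[
    {"x": 0,"y": 0,"z": 0.001,"wx": 0,"wy": 0,"wz": 0,"fingers": 0},
    {"x": 0,"y": 0,"z": 0.001,"wx": 0,"wy": 0,"wz": 0,"fingers": 0},
    {"x": 0,"y": 0,"z": 0.001,"wx": 0,"wy": 0,"wz": 0,"fingers": 0},
    {"x": 0,"y": 0,"z": 0.001,"wx": 0,"wy": 0,"wz": 0,"fingers": 0},
    {"x": 0,"y": 0,"z": 0,"wx": 0,"wy": 0,"wz": 0,"fingers": 0},
    {"x": 0,"y": 0,"z": 0,"wx": 0,"wy": 0,"wz": 0,"fingers": 0},
    {"x": 0,"y": 0,"z": 0,"wx": 0,"wy": 0,"wz": 0,"fingers": 0},
    {"x": 0,"y": 0,"z": 0,"wx": 0,"wy": 0,"wz": 0,"fingers": 0},
  ],
)

```text
time_s: 5.27
ee_pos: [0.573, -0.216, 0.0923]
orientation: [0.812, 0.584, 0.001, 0.001]
contact_force: [-0.4, 0.4, 6.0]
opening: 0.0001
```

>>> jog_arm(
  steps=[
    {"x": 0,"y": 0,"z": -0.005,"wx": 0,"wy": 0,"wz": 0,"fingers": 0},
    {"x": 0,"y": 0,"z": -0.005,"wx": 0,"wy": 0,"wz": 0,"fingers": 0},
    {"x": 0,"y": 0,"z": -0.005,"wx": 0,"wy": 0,"wz": 0,"fingers": 0},
    {"x": 0,"y": 0,"z": 0,"wx": 0,"wy": 0,"wz": 0,"fingers": 0},
    {"x": 0,"y": 0,"z": 0,"wx": 0,"wy": 0,"wz": 0,"fingers": 0},
    {"x": 0,"y": 0,"z": 0,"wx": 0,"wy": 0,"wz": 0,"fingers": 0},
    {"x": 0,"y": 0,"z": 0,"wx": 0,"wy": 0,"wz": 0,"fingers": 0},
    {"x": 0,"y": 0,"z": 0,"wx": 0,"wy": 0,"wz": 0,"fingers": 0},
  ],
)

```text
time_s: 5.93
ee_pos: [0.5719, -0.2156, 0.1057]
orientation: [0.812, 0.584, -0.0, -0.0]
contact_force: [-0.7, 0.1, 0.0]
opening: 0.0001
```

```bash
python3 - <<'E'
from h import *
g=optics.capture("scene");cv2.imwrite("pics/s6.png",g)
print(telemetry.get_state()["ee_pos"]);print(g[262:304,266:288:3].mean(2).astype(int))
E
```

```text
[ 0.57193556 -0.21558896  0.10578187]
[[150  58  12  11  13  11 117 153]
 [152  73  10  14  14  23 134 155]
 [153  79  11  16  19  51 142 152]
 [149  84  13  11  21  94 150 152]
 [150  92  25  14  29 125 153 151]
 [150 101  35  13  31 132 151 149]
 [151 102  38  15  29 128 150 155]
 [150 100  41  17  27 124 154 180]
 [151 103  41  21  26 126 181 215]
 [152 107  43  20  25 145 215 226]
 [152 115  42  17  27 171 226 226]
 [153 121  43  16  25 180 226 226]
 [151 127  45  17  21 175 226 226]
 [153 144  49  17  27 170 226 226]
 [170 177  56  32  54 177 226 226]
 [201 208  85  81 117 200 225 226]
 [220 219 145 155 183 219 226 225]
 [226 224 201 211 216 223 226 226]
 [226 226 221 222 212 202 225 225]
 [225 222 204 198 171 142 221 226]
 [220 193 147 124  91  67 215 226]
 [208 114  67  46  29  26 209 225]
 [197  34  18  19  19  18 206 226]
 [193   8  10  23  18  14 199 224]
 [193  10  15  30  25  14 183 213]
 [193  11  23  37  26  13 154 180]
 [194  12  20  34  27  11 111 135]
 [185  15  15  32  19  11  71 110]
 [156  11  12  26  15  11  55 113]
 [126  10   8  15  10   9  74 140]
 [117  13  11   8   9  12  97 154]
 [119  12   7   5  11  10 106 155]
 [128  15  10   7   9  10 104 151]
 [132  16   6  11   8  10 107 149]
 [124  15  12   9  12  18 110 147]
 [ 96  15  16  20  30  38 105 137]
 [ 70  24  36  54  60  59  78 112]
 [ 61  54  68  94  96  80  67 105]
 [ 71 100 104 123 128 109  93 126]
 [107 139 139 145 146 134 126 142]
 [140 151 149 148 146 145 144 147]
 [151 150 149 147 148 148 148 150]]
```

A gap opened when I raised the hand, so the fingertips were resting on the head's top, at reported TCP z = 0.0923. The real tips are therefore about 35 mm higher than the cameras and state suggest together. I'll use the touch height as the reference, reopen wider and go deeper.

>>> jog_arm(
  newtons=60,
  steps=[
    {"x": 0,"y": 0,"z": -0.005,"wx": 0,"wy": 0,"wz": 0,"fingers": 0.065},
    {"x": 0,"y": 0,"z": 0,"wx": 0,"wy": 0,"wz": 0,"fingers": 0.065},
    {"x": 0,"y": 0,"z": 0,"wx": 0,"wy": 0,"wz": 0,"fingers": 0.065},
    {"x": 0,"y": 0,"z": 0,"wx": 0,"wy": 0,"wz": 0,"fingers": 0.065},
    {"x": 0,"y": 0,"z": 0,"wx": 0,"wy": 0,"wz": 0,"fingers": 0.065},
    {"x": 0,"y": 0,"z": 0,"wx": 0,"wy": 0,"wz": 0,"fingers": 0.065},
    {"x": 0,"y": 0,"z": 0,"wx": 0,"wy": 0,"wz": 0,"fingers": 0.065},
    {"x": 0,"y": 0,"z": 0,"wx": 0,"wy": 0,"wz": 0,"fingers": 0.065},
  ],
)

```text
time_s: 6.65
ee_pos: [0.5721, -0.2157, 0.111]
orientation: [0.812, 0.584, -0.0, -0.0]
contact_force: [-1.1, 0.2, -0.6]
opening: 0.0651
```

```bash
python3 - <<'E'
from h import *
delta((.573,-.216,.06),71.3)
p=np.array([.5719,-.2156,.1058])
for dz in(0,.03,.0365):print(dz,proj("scene",p+[0,0,dz]),"seen ~(274.5,277.5 front edge)")
y=np.array([.948,-.319,0])
print(proj("scene",p+[0,0,.0365]+.0145*y),proj("scene",p+[0,0,.0365]-.0145*y))
E
```

```text
t 6.65 pos [ 0.5721 -0.2157  0.111 ] z-axis [-2.e-04  1.e-04 -1.e+00] head 71.49 q6 -0.11
tool delta mm [-0.  1. 51.] wz 0.19 F [-1.1  0.2 -0.6] open 0.0651
0 [274.80167639 291.48640294] seen ~(274.5,277.5 front edge)
0.03 [274.16370205 279.65350666] seen ~(274.5,277.5 front edge)
0.0365 [274.02250333 277.03460851] seen ~(274.5,277.5 front edge)
[275.16340138 281.23705806] [272.912492   272.94592887]
```

>>> jog_arm(
  newtons=60,
  steps=[
    {"x": 0,"y": 0.001,"z": 0.01,"wx": 0,"wy": 0,"wz": 0,"fingers": 0.065},
    {"x": 0,"y": 0,"z": 0.01,"wx": 0,"wy": 0,"wz": 0,"fingers": 0.065},
    {"x": 0,"y": 0,"z": 0.01,"wx": 0,"wy": 0,"wz": 0,"fingers": 0.065},
    {"x": 0,"y": 0,"z": 0.005,"wx": 0,"wy": 0,"wz": 0,"fingers": 0.065},
    {"x": 0,"y": 0,"z": 0.005,"wx": 0,"wy": 0,"wz": 0,"fingers": 0.065},
    {"x": 0,"y": 0,"z": 0,"wx": 0,"wy": 0,"wz": 0,"fingers": 0.05},
    {"x": 0,"y": 0,"z": 0,"wx": 0,"wy": 0,"wz": 0,"fingers": 0.03},
    {"x": 0,"y": 0,"z": 0,"wx": 0,"wy": 0,"wz": 0,"fingers": 0.02},
  ],
)

```text
time_s: 7.32
ee_pos: [0.5734, -0.2161, 0.0713]
orientation: [0.812, 0.584, 0.0, 0.0]
contact_force: [-0.8, 0.3, 1.3]
opening: 0.0289
```

>>> jog_arm(
  steps=[
    {"x": 0,"y": 0,"z": 0.005,"wx": 0,"wy": 0,"wz": 0,"fingers": 0.02},
    {"x": 0,"y": 0,"z": 0.005,"wx": 0,"wy": 0,"wz": 0,"fingers": 0.02},
    {"x": 0,"y": 0,"z": 0,"wx": 0,"wy": 0,"wz": 0,"fingers": 0.015},
    {"x": 0,"y": 0,"z": 0,"wx": 0,"wy": 0,"wz": 0,"fingers": 0.01},
    {"x": 0,"y": 0,"z": 0,"wx": 0,"wy": 0,"wz": 0,"fingers": 0.005},
    {"x": 0,"y": 0,"z": 0,"wx": 0,"wy": 0,"wz": 0,"fingers": 0},
    {"x": 0,"y": 0,"z": 0,"wx": 0,"wy": 0,"wz": 0,"fingers": 0},
    {"x": 0,"y": 0,"z": 0,"wx": 0,"wy": 0,"wz": 0,"fingers": 0},
  ],
)

```text
time_s: 7.98
ee_pos: [0.5733, -0.2161, 0.0613]
orientation: [0.812, 0.584, 0.0, 0.0]
contact_force: [0.9, 0.1, -0.0]
opening: 0.0092
```

```bash
python3 - <<'E'
from h import *
delta((.573,-.216,.06),71.3);print(telemetry.get_state()["wrist_torque"])
E
```

```text
t 7.9833 pos [ 0.5733 -0.2161  0.0613] z-axis [ 6.e-04 -2.e-04 -1.e+00] head 71.49 q6 -0.11
tool delta mm [ 0.  -0.4  1.3] wz 0.19 F [ 0.9  0.1 -0. ] open 0.0092
[-0.04902434 -0.15711082 -0.04352038]
```

The key is gripped (opening 9.2 mm). I'll lift it above the skewers.

>>> jog_arm(
  newtons=80,
  steps=[
    {"x": 0,"y": 0,"z": -0.01,"wx": 0,"wy": 0,"wz": 0,"fingers": 0},
    {"x": 0,"y": 0,"z": -0.01,"wx": 0,"wy": 0,"wz": 0,"fingers": 0},
    {"x": 0,"y": 0,"z": -0.01,"wx": 0,"wy": 0,"wz": 0,"fingers": 0},
    {"x": 0,"y": 0,"z": -0.03,"wx": 0,"wy": 0,"wz": 0,"fingers": 0},
    {"x": 0,"y": 0,"z": -0.04,"wx": 0,"wy": 0,"wz": 0,"fingers": 0},
    {"x": 0,"y": 0,"z": -0.04,"wx": 0,"wy": 0,"wz": 0,"fingers": 0},
    {"x": 0,"y": 0,"z": -0.035,"wx": 0,"wy": 0,"wz": 0,"fingers": 0},
    {"x": 0,"y": 0,"z": 0,"wx": 0,"wy": 0,"wz": 0,"fingers": 0},
  ],
)

```text
time_s: 8.65
ee_pos: [0.577, -0.2178, 0.2465]
orientation: [0.812, 0.584, 0.004, 0.007]
contact_force: [1.4, -0.5, 0.7]
opening: 0.0089
```

>>> jog_arm(
  steps=[
    {"x": 0.0334,"y": -0.017,"z": 0,"wx": 0,"wy": 0,"wz": 0,"fingers": 0},
    {"x": 0.0334,"y": -0.017,"z": 0,"wx": 0,"wy": 0,"wz": 0,"fingers": 0},
    {"x": 0.0334,"y": -0.017,"z": 0,"wx": 0,"wy": 0,"wz": 0,"fingers": 0},
    {"x": 0.0334,"y": -0.017,"z": 0,"wx": 0,"wy": 0,"wz": 0,"fingers": 0},
    {"x": 0.0334,"y": -0.017,"z": 0,"wx": 0,"wy": 0,"wz": 0,"fingers": 0},
    {"x": 0.0334,"y": -0.017,"z": 0,"wx": 0,"wy": 0,"wz": 0,"fingers": 0},
    {"x": 0.0334,"y": -0.017,"z": 0,"wx": 0,"wy": 0,"wz": 0,"fingers": 0},
    {"x": 0.0334,"y": -0.017,"z": 0,"wx": 0,"wy": 0,"wz": 0,"fingers": 0},
  ],
)

```text
time_s: 9.32
ee_pos: [0.5275, 0.0821, 0.2372]
orientation: [0.812, 0.584, -0.0, 0.0]
contact_force: [0.5, 0.3, -0.7]
opening: 0.0087
```

>>> jog_arm(
  steps=[
    {"x": 0.0334,"y": -0.017,"z": 0,"wx": 0,"wy": 0,"wz": 0,"fingers": 0},
    {"x": 0.0334,"y": -0.017,"z": 0,"wx": 0,"wy": 0,"wz": 0,"fingers": 0},
    {"x": 0,"y": 0,"z": 0,"wx": 0,"wy": 0,"wz": -7,"fingers": 0},
    {"x": 0,"y": 0,"z": 0,"wx": 0,"wy": 0,"wz": -7,"fingers": 0},
    {"x": 0,"y": 0,"z": 0,"wx": 0,"wy": 0,"wz": -7,"fingers": 0},
    {"x": 0,"y": 0,"z": 0,"wx": 0,"wy": 0,"wz": -7,"fingers": 0},
    {"x": 0,"y": 0,"z": 0,"wx": 0,"wy": 0,"wz": -7,"fingers": 0},
    {"x": 0,"y": 0,"z": 0,"wx": 0,"wy": 0,"wz": -7,"fingers": 0},
  ],
)

```text
time_s: 9.98
ee_pos: [0.5169, 0.1546, 0.237]
orientation: [0.546, 0.838, -0.0, -0.0]
contact_force: [0.1, -0.5, 0.0]
opening: 0.009
```

>>> jog_arm(
  steps=[
    {"x": 0,"y": 0,"z": 0,"wx": 0,"wy": 0,"wz": -7,"fingers": 0},
    {"x": 0,"y": 0,"z": 0,"wx": 0,"wy": 0,"wz": -7,"fingers": 0},
    {"x": 0,"y": 0,"z": 0,"wx": 0,"wy": 0,"wz": -7,"fingers": 0},
    {"x": 0,"y": 0,"z": 0,"wx": 0,"wy": 0,"wz": -7,"fingers": 0},
    {"x": 0,"y": 0,"z": 0,"wx": 0,"wy": 0,"wz": -7,"fingers": 0},
    {"x": 0,"y": 0,"z": 0,"wx": 0,"wy": 0,"wz": -7,"fingers": 0},
    {"x": 0,"y": 0,"z": 0,"wx": 0,"wy": 0,"wz": -7,"fingers": 0},
    {"x": 0,"y": 0,"z": 0,"wx": 0,"wy": 0,"wz": -7,"fingers": 0},
  ],
)

```text
time_s: 10.65
ee_pos: [0.517, 0.1544, 0.237]
orientation: [0.089, 0.996, -0.0, -0.0]
contact_force: [0.1, 0.4, 0.1]
opening: 0.0089
```

>>> jog_arm(
  steps=[
    {"x": 0,"y": 0,"z": 0,"wx": 0,"wy": 0,"wz": -7,"fingers": 0},
    {"x": 0,"y": 0,"z": 0,"wx": 0,"wy": 0,"wz": -7,"fingers": 0},
    {"x": 0,"y": 0,"z": 0,"wx": 0,"wy": 0,"wz": -7,"fingers": 0},
    {"x": 0,"y": 0,"z": 0,"wx": 0,"wy": 0,"wz": -7,"fingers": 0},
    {"x": 0,"y": 0,"z": 0.02,"wx": 0,"wy": 0,"wz": 0,"fingers": 0},
    {"x": 0,"y": 0,"z": 0.02,"wx": 0,"wy": 0,"wz": 0,"fingers": 0},
    {"x": 0,"y": 0,"z": 0.02,"wx": 0,"wy": 0,"wz": 0,"fingers": 0},
    {"x": 0,"y": 0,"z": 0,"wx": 0,"wy": 0,"wz": 0,"fingers": 0},
  ],
)

```text
time_s: 11.32
ee_pos: [0.514, 0.1538, 0.1733]
orientation: [-0.152, 0.988, -0.0, -0.004]
contact_force: [-0.6, -1.1, -0.1]
opening: 0.009
```

```bash
python3 - <<'E'
from h import *
delta((.518,.1545,.145),198.24)
t=optics.capture("top");s=optics.capture("scene")
cv2.imwrite("pics/l1.png",np.hstack([crop(t,220,170,300,250,4.5),crop(s,362,180,434,252,5)]))
E
```

```text
t 11.3167 pos [0.514  0.1538 0.1733] z-axis [-0.0078 -0.0018 -1.    ] head -162.51 q6 -1.66
tool delta mm [-4.2 -0.5 28.2] wz -0.75 F [-0.6 -1.1 -0.1] open 0.009
```

View pics/l1.png

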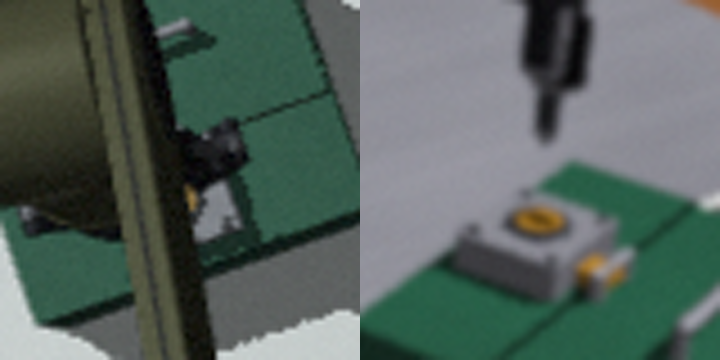

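The scene crop shows the blade tip at about (399,207.6), above the cylinder centre at (398,223.6). The top view is blocked by the arm. I'll correct the offset, come lower and check by projection.

>>> jog_arm(
  steps=[
    {"x": -0.001,"y": 0,"z": 0.01,"wx": 0,"wy": 0,"wz": -0.5,"fingers": 0},
    {"x": 0,"y": 0,"z": 0.01,"wx": 0,"wy": 0,"wz": 0,"fingers": 0},
    {"x": 0,"y": 0,"z": 0,"wx": 0,"wy": 0,"wz": 0,"fingers": 0},
    {"x": 0,"y": 0,"z": 0,"wx": 0,"wy": 0,"wz": 0,"fingers": 0},
    {"x": 0,"y": 0,"z": 0,"wx": 0,"wy": 0,"wz": 0,"fingers": 0},
    {"x": 0,"y": 0,"z": 0,"wx": 0,"wy": 0,"wz": 0,"fingers": 0},
    {"x": 0,"y": 0,"z": 0,"wx": 0,"wy": 0,"wz": 0,"fingers": 0},
    {"x": 0,"y": 0,"z": 0,"wx": 0,"wy": 0,"wz": 0,"fingers": 0},
  ],
)

```text
time_s: 12.08
ee_pos: [0.5191, 0.155, 0.1564]
orientation: [-0.156, 0.988, 0.0, 0.0]
contact_force: [-0.2, -0.5, -1.8]
opening: 0.0088
```

```bash
python3 - <<'E'
from h import *
delta((.518,.1545,.145),198.24)
p=telemetry.get_state()["ee_pos"]
print("tip pred",proj("scene",p+[0,0,.0365-.042]),"collar",proj("scene",p+[0,0,.0365-.011]),"face at fit",proj("scene",[.518,.1545,.1303]),"face under tip",proj("scene",[p[0],p[1],.1303]))
t=optics.capture("top");s=optics.capture("scene")
cv2.imwrite("pics/l2.png",np.hstack([crop(s,380,190,416,226,11),crop(t,238,184,274,220,11)]))
E
```

```text
t 12.0833 pos [0.5191 0.155  0.1564] z-axis [ 6.e-04  1.e-04 -1.e+00] head -162.01 q6 -1.67
tool delta mm [ 1.2 -0.2 11.4] wz -0.25 F [-0.2 -0.5 -1.8] open 0.0088
tip pred [397.41038164 216.99893653] collar [398.71081665 205.75175336] face at fit [396.09734314 224.17486209] face under tip [396.5655374  224.30581298]
```

View pics/l2.png

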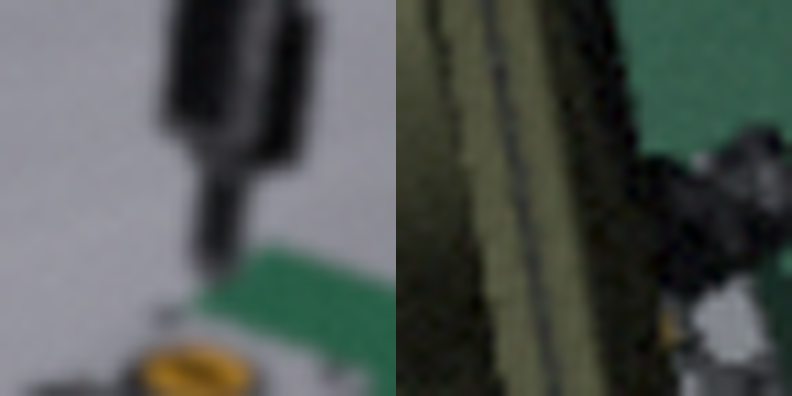

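The scene crop shows the tip at (399.7,215) and the cylinder centre at (397.9,223.9). Relative to projection, the tip is about 1–2 mm too far along box +y. I'll shift back 1.5 mm and feel down.

>>> jog_arm(
  newtons=80,
  steps=[
    {"x": 0,"y": -0.0015,"z": 0.008,"wx": 0,"wy": 0,"wz": -0.2,"fingers": 0},
    {"x": 0,"y": 0,"z": 0.008,"wx": 0,"wy": 0,"wz": 0,"fingers": 0},
    {"x": 0,"y": 0,"z": 0.002,"wx": 0,"wy": 0,"wz": 0,"fingers": 0},
    {"x": 0,"y": 0,"z": 0,"wx": 0,"wy": 0,"wz": 0,"fingers": 0},
    {"x": 0,"y": 0,"z": 0.001,"wx": 0,"wy": 0,"wz": 0,"fingers": 0},
    {"x": 0,"y": 0,"z": 0.001,"wx": 0,"wy": 0,"wz": 0,"fingers": 0},
    {"x": 0,"y": 0,"z": 0,"wx": 0,"wy": 0,"wz": 0,"fingers": 0},
    {"x": 0,"y": 0,"z": 0,"wx": 0,"wy": 0,"wz": 0,"fingers": 0},
  ],
)

```text
time_s: 12.85
ee_pos: [0.5195, 0.1536, 0.1362]
orientation: [-0.158, 0.987, 0.0, 0.0]
contact_force: [0.9, 0.2, -0.1]
opening: 0.0087
```

```bash
python3 - <<'E'
from h import *
delta((.518,.1545,.1363),198.24)
E
```

```text
t 12.85 pos [0.5195 0.1536 0.1362] z-axis [ 3.e-04  1.e-04 -1.e+00] head -161.81 q6 -1.68
tool delta mm [ 1.1  1.3 -0.1] wz -0.05 F [ 0.9  0.2 -0.1] open 0.0087
```

>>> jog_arm(
  steps=[
    {"x": 0,"y": 0,"z": 0.001,"wx": 0,"wy": 0,"wz": 0,"fingers": 0},
    {"x": 0,"y": 0,"z": 0.001,"wx": 0,"wy": 0,"wz": 0,"fingers": 0},
    {"x": 0,"y": 0,"z": 0.001,"wx": 0,"wy": 0,"wz": 0,"fingers": 0},
    {"x": 0,"y": 0,"z": 0.001,"wx": 0,"wy": 0,"wz": 0,"fingers": 0},
    {"x": 0,"y": 0,"z": 0,"wx": 0,"wy": 0,"wz": 0,"fingers": 0},
    {"x": 0,"y": 0,"z": 0,"wx": 0,"wy": 0,"wz": 0,"fingers": 0},
    {"x": 0,"y": 0,"z": 0,"wx": 0,"wy": 0,"wz": 0,"fingers": 0},
    {"x": 0,"y": 0,"z": 0,"wx": 0,"wy": 0,"wz": 0,"fingers": 0},
  ],
)

```text
time_s: 13.52
ee_pos: [0.5192, 0.1537, 0.132]
orientation: [-0.158, 0.987, 0.0, -0.0]
contact_force: [-0.9, 1.2, -0.7]
opening: 0.0084
```

>>> jog_arm(
  steps=[
    {"x": 0,"y": 0,"z": 0.001,"wx": 0,"wy": 0,"wz": 0,"fingers": 0},
    {"x": 0,"y": 0,"z": 0.001,"wx": 0,"wy": 0,"wz": 0,"fingers": 0},
    {"x": 0,"y": 0,"z": 0.001,"wx": 0,"wy": 0,"wz": 0,"fingers": 0},
    {"x": 0,"y": 0,"z": 0,"wx": 0,"wy": 0,"wz": 0,"fingers": 0},
    {"x": 0,"y": 0,"z": 0,"wx": 0,"wy": 0,"wz": 0,"fingers": 0},
    {"x": 0,"y": 0,"z": 0,"wx": 0,"wy": 0,"wz": 0,"fingers": 0},
    {"x": 0,"y": 0,"z": 0,"wx": 0,"wy": 0,"wz": 0,"fingers": 0},
    {"x": 0,"y": 0,"z": 0,"wx": 0,"wy": 0,"wz": 0,"fingers": 0},
  ],
)

```text
time_s: 14.18
ee_pos: [0.5193, 0.1538, 0.1291]
orientation: [-0.158, 0.987, 0.0, -0.0]
contact_force: [-0.0, 3.0, -0.7]
opening: 0.0086
```

```bash
python3 - <<'E'
from h import *
delta((.518,.1545,.1363),198.24);print(telemetry.get_state()["wrist_torque"])
E
```

```text
t 14.1833 pos [0.5193 0.1538 0.1291] z-axis [-1.e-04  4.e-04 -1.e+00] head -161.81 q6 -1.68
tool delta mm [ 1.   1.1 -7.2] wz -0.05 F [-0.   3.  -0.7] open 0.0086
[ 0.60274947  0.05452122 -0.02186019]
```

The tip is in the slot: there's only a lateral 3 N toward +y and no vertical force. I'll ease the tool +y and go deeper.

>>> jog_arm(
  steps=[
    {"x": 0,"y": 0.0005,"z": 0,"wx": 0,"wy": 0,"wz": 0,"fingers": 0},
    {"x": 0,"y": 0.0003,"z": 0.001,"wx": 0,"wy": 0,"wz": 0,"fingers": 0},
    {"x": 0,"y": 0,"z": 0.001,"wx": 0,"wy": 0,"wz": 0,"fingers": 0},
    {"x": 0,"y": 0,"z": 0.001,"wx": 0,"wy": 0,"wz": 0,"fingers": 0},
    {"x": 0,"y": 0,"z": 0.001,"wx": 0,"wy": 0,"wz": 0,"fingers": 0},
    {"x": 0,"y": 0,"z": 0,"wx": 0,"wy": 0,"wz": 0,"fingers": 0},
    {"x": 0,"y": 0,"z": 0,"wx": 0,"wy": 0,"wz": 0,"fingers": 0},
    {"x": 0,"y": 0,"z": 0,"wx": 0,"wy": 0,"wz": 0,"fingers": 0},
  ],
)

```text
time_s: 14.85
ee_pos: [0.5184, 0.154, 0.1249]
orientation: [-0.158, 0.987, -0.0, -0.001]
contact_force: [-2.3, 0.5, 1.5]
opening: 0.0093
```

```bash
python3 - <<'E'
from h import *
delta((.518,.1545,.1053),198.24);print(telemetry.get_state()["wrist_torque"])
E
```

```text
t 14.85 pos [0.5184 0.154  0.1249] z-axis [-1.4e-03 -6.0e-04 -1.0e+00] head -161.81 q6 -1.68
tool delta mm [ 0.2  0.6 19.6] wz -0.05 F [-2.3  0.5  1.5] open 0.0093
[0.01853032 0.48200587 0.01358121]
```

>>> jog_arm(
  steps=[
    {"x": 0.0006,"y": 0,"z": 0,"wx": 0,"wy": 0,"wz": 0,"fingers": 0},
    {"x": 0.0004,"y": 0,"z": 0.001,"wx": 0,"wy": 0,"wz": 0,"fingers": 0},
    {"x": 0,"y": 0,"z": 0.001,"wx": 0,"wy": 0,"wz": 0,"fingers": 0},
    {"x": 0,"y": 0,"z": 0.001,"wx": 0,"wy": 0,"wz": 0,"fingers": 0},
    {"x": 0,"y": 0,"z": 0.001,"wx": 0,"wy": 0,"wz": 0,"fingers": 0},
    {"x": 0,"y": 0,"z": 0.001,"wx": 0,"wy": 0,"wz": 0,"fingers": 0},
    {"x": 0,"y": 0,"z": 0,"wx": 0,"wy": 0,"wz": 0,"fingers": 0},
    {"x": 0,"y": 0,"z": 0,"wx": 0,"wy": 0,"wz": 0,"fingers": 0},
  ],
)

```text
time_s: 15.52
ee_pos: [0.5186, 0.154, 0.1228]
orientation: [-0.158, 0.987, -0.0, 0.001]
contact_force: [-6.8, -0.7, 17.8]
opening: 0.0081
```

```bash
python3 - <<'E'
from h import *
delta((.518,.1545,.1053),198.24);print(telemetry.get_state()["wrist_torque"])
E
```

```text
t 15.5167 pos [0.5186 0.154  0.1228] z-axis [ 2.2e-03  3.0e-04 -1.0e+00] head -161.8 q6 -1.68
tool delta mm [ 0.4  0.7 17.5] wz -0.04 F [-6.8 -0.7 17.8] open 0.0081
[-0.10624743  1.16103979 -0.06306345]
```

>>> jog_arm(
  steps=[
    {"x": 0.001,"y": 0,"z": -0.002,"wx": 0,"wy": 0,"wz": 0,"fingers": 0},
    {"x": 0,"y": 0,"z": 0,"wx": 0,"wy": 0,"wz": 1.5,"fingers": 0},
    {"x": 0,"y": 0,"z": 0.002,"wx": 0,"wy": 0,"wz": -3,"fingers": 0},
    {"x": 0,"y": 0,"z": 0,"wx": 0,"wy": 0,"wz": 3,"fingers": 0},
    {"x": 0,"y": 0,"z": 0.001,"wx": 0,"wy": 0,"wz": -3,"fingers": 0},
    {"x": 0,"y": 0,"z": 0,"wx": 0,"wy": 0,"wz": 1.5,"fingers": 0},
    {"x": 0,"y": 0,"z": 0,"wx": 0,"wy": 0,"wz": 0,"fingers": 0},
    {"x": 0,"y": 0,"z": 0,"wx": 0,"wy": 0,"wz": 0,"fingers": 0},
  ],
)

```text
time_s: 16.18
ee_pos: [0.5168, 0.1535, 0.1187]
orientation: [-0.158, 0.987, -0.0, -0.001]
contact_force: [-1.6, 0.1, -0.0]
opening: 0.009
```

```bash
python3 - <<'E'
from h import *
delta((.518,.1545,.1053),198.24);print(telemetry.get_state()["wrist_torque"])
E
```

```text
t 16.1833 pos [0.5168 0.1535 0.1187] z-axis [-1.e-03 -3.e-04 -1.e+00] head -161.79 q6 -1.68
tool delta mm [-1.5  0.5 13.4] wz -0.03 F [-1.6  0.1 -0. ] open 0.009
[ 0.05470128  0.35557843 -0.03772075]
```

>>> jog_arm(
  steps=[
    {"x": 0.0003,"y": 0,"z": 0.001,"wx": 0,"wy": 0,"wz": 0,"fingers": 0},
    {"x": 0,"y": 0,"z": 0.001,"wx": 0,"wy": 0,"wz": 1.5,"fingers": 0},
    {"x": 0,"y": 0,"z": 0.001,"wx": 0,"wy": 0,"wz": -3,"fingers": 0},
    {"x": 0,"y": 0,"z": 0.001,"wx": 0,"wy": 0,"wz": 3,"fingers": 0},
    {"x": 0,"y": 0,"z": 0.001,"wx": 0,"wy": 0,"wz": -3,"fingers": 0},
    {"x": 0,"y": 0,"z": 0,"wx": 0,"wy": 0,"wz": 1.5,"fingers": 0},
    {"x": 0,"y": 0,"z": 0,"wx": 0,"wy": 0,"wz": 0,"fingers": 0},
    {"x": 0,"y": 0,"z": 0,"wx": 0,"wy": 0,"wz": 0,"fingers": 0},
  ],
)

```text
time_s: 16.85
ee_pos: [0.5167, 0.1536, 0.1141]
orientation: [-0.158, 0.987, -0.0, -0.0]
contact_force: [-3.9, 1.4, 2.3]
opening: 0.0088
```

```bash
python3 - <<'E'
from h import *
delta((.518,.1545,.1053),198.24);print(telemetry.get_state()["wrist_torque"])
E
```

```text
t 16.85 pos [0.5167 0.1536 0.1141] z-axis [-3.e-04 -1.e-04 -1.e+00] head -161.78 q6 -1.68
tool delta mm [-1.5  0.5  8.8] wz -0.02 F [-3.9  1.4  2.3] open 0.0088
[ 0.06028654  0.54292062 -0.03753719]
```

>>> jog_arm(
  steps=[
    {"x": 0.0006,"y": 0.0002,"z": 0.001,"wx": 0,"wy": 0,"wz": 0,"fingers": 0},
    {"x": 0,"y": 0,"z": 0.001,"wx": 0,"wy": 0,"wz": 1.5,"fingers": 0},
    {"x": 0,"y": 0,"z": 0.001,"wx": 0,"wy": 0,"wz": -3,"fingers": 0},
    {"x": 0,"y": 0,"z": 0.001,"wx": 0,"wy": 0,"wz": 3,"fingers": 0},
    {"x": 0,"y": 0,"z": 0.001,"wx": 0,"wy": 0,"wz": -3,"fingers": 0},
    {"x": 0,"y": 0,"z": 0.001,"wx": 0,"wy": 0,"wz": 1.5,"fingers": 0},
    {"x": 0,"y": 0,"z": 0,"wx": 0,"wy": 0,"wz": 0,"fingers": 0},
    {"x": 0,"y": 0,"z": 0,"wx": 0,"wy": 0,"wz": 0,"fingers": 0},
  ],
)

```text
time_s: 17.52
ee_pos: [0.5168, 0.1535, 0.1086]
orientation: [-0.158, 0.987, -0.0, 0.001]
contact_force: [-2.9, -1.5, 4.7]
opening: 0.0087
```

```bash
python3 - <<'E'
from h import *
delta((.518,.1545,.1053),198.24);print(telemetry.get_state()["wrist_torque"])
E
```

```text
t 17.5167 pos [0.5168 0.1535 0.1086] z-axis [ 1.3e-03 -1.0e-04 -1.0e+00] head -161.79 q6 -1.68
tool delta mm [-1.4  0.6  3.3] wz -0.03 F [-2.9 -1.5  4.7] open 0.0087
[-0.05958574  0.48376995  0.01124461]
```

>>> jog_arm(
  steps=[
    {"x": 0,"y": 0,"z": 0.001,"wx": 0,"wy": 0,"wz": 0,"fingers": 0},
    {"x": 0,"y": 0,"z": 0.001,"wx": 0,"wy": 0,"wz": 1.5,"fingers": 0},
    {"x": 0,"y": 0,"z": 0.001,"wx": 0,"wy": 0,"wz": -3,"fingers": 0},
    {"x": 0,"y": 0,"z": 0.001,"wx": 0,"wy": 0,"wz": 3,"fingers": 0},
    {"x": 0,"y": 0,"z": 0,"wx": 0,"wy": 0,"wz": -1.5,"fingers": 0},
    {"x": 0,"y": 0,"z": 0,"wx": 0,"wy": 0,"wz": 0,"fingers": 0},
    {"x": 0,"y": 0,"z": 0,"wx": 0,"wy": 0,"wz": 0,"fingers": 0},
    {"x": 0,"y": 0,"z": 0,"wx": 0,"wy": 0,"wz": 0,"fingers": 0},
  ],
)

```text
time_s: 18.18
ee_pos: [0.5167, 0.1537, 0.1048]
orientation: [-0.158, 0.987, -0.0, 0.001]
contact_force: [-3.0, -0.5, 6.4]
opening: 0.0088
```

```bash
python3 - <<'E'
from h import *
delta((.518,.1545,.1053),198.24);print(telemetry.get_state()["wrist_torque"])
E
```

```text
t 18.1833 pos [0.5167 0.1537 0.1048] z-axis [ 1.2e-03  1.0e-04 -1.0e+00] head -161.78 q6 -1.68
tool delta mm [-1.5  0.4 -0.5] wz -0.02 F [-3.  -0.5  6.4] open 0.0088
[-0.05941842  0.54944291 -0.01664345]
```

>>> jog_arm(
  newtons=100,
  steps=[
    {"x": 0,"y": 0,"z": 0.001,"wx": 0,"wy": 0,"wz": 0,"fingers": 0},
    {"x": 0,"y": 0,"z": 0.001,"wx": 0,"wy": 0,"wz": 1.5,"fingers": 0},
    {"x": 0,"y": 0,"z": 0,"wx": 0,"wy": 0,"wz": -3,"fingers": 0},
    {"x": 0,"y": 0,"z": 0.001,"wx": 0,"wy": 0,"wz": 3,"fingers": 0},
    {"x": 0,"y": 0,"z": 0,"wx": 0,"wy": 0,"wz": -1.5,"fingers": 0},
    {"x": 0,"y": 0,"z": 0,"wx": 0,"wy": 0,"wz": 0,"fingers": 0},
    {"x": 0,"y": 0,"z": 0,"wx": 0,"wy": 0,"wz": 0,"fingers": 0},
    {"x": 0,"y": 0,"z": 0,"wx": 0,"wy": 0,"wz": 0,"fingers": 0},
  ],
)

```text
time_s: 18.85
ee_pos: [0.5169, 0.1537, 0.1036]
orientation: [-0.158, 0.987, -0.0, 0.001]
contact_force: [-6.6, -0.5, 18.2]
opening: 0.0085
```

```bash
python3 - <<'E'
from h import *
delta((.518,.1545,.1053),198.24);print(telemetry.get_state()["wrist_torque"])
E
```

```text
t 18.85 pos [0.5169 0.1537 0.1036] z-axis [ 2.4e-03  3.0e-04 -1.0e+00] head -161.78 q6 -1.68
tool delta mm [-1.3  0.4 -1.7] wz -0.02 F [-6.6 -0.5 18.2] open 0.0085
[-0.19594508  1.24058509 -0.00150172]
```

Hard stop at z = 0.1036 with 18 N (I expected home at about 0.105). I'll start turning while keeping the push.

>>> jog_arm(
  newtons=110,
  steps=[
    {"x": 0.0004,"y": 0,"z": 0.0005,"wx": 0,"wy": 0,"wz": 0,"fingers": 0},
    {"x": 0,"y": 0,"z": 0,"wx": 0,"wy": 0,"wz": 4,"fingers": 0},
    {"x": 0,"y": 0,"z": 0,"wx": 0,"wy": 0,"wz": 4,"fingers": 0},
    {"x": 0,"y": 0,"z": 0,"wx": 0,"wy": 0,"wz": 4,"fingers": 0},
    {"x": 0,"y": 0,"z": 0,"wx": 0,"wy": 0,"wz": 4,"fingers": 0},
    {"x": 0,"y": 0,"z": 0,"wx": 0,"wy": 0,"wz": 4,"fingers": 0},
    {"x": 0,"y": 0,"z": 0,"wx": 0,"wy": 0,"wz": 0,"fingers": 0},
    {"x": 0,"y": 0,"z": 0,"wx": 0,"wy": 0,"wz": 0,"fingers": 0},
  ],
)

```text
time_s: 19.52
ee_pos: [0.5167, 0.1545, 0.1035]
orientation: [0.016, 1.0, 0.001, 0.002]
contact_force: [-6.2, 1.1, 21.1]
opening: 0.0085
```

```bash
python3 - <<'E'
from h import *
delta((.518,.1545,.1053),198.24);print(telemetry.get_state()["wrist_torque"])
E
```

```text
t 19.5167 pos [0.5167 0.1545 0.1035] z-axis [ 0.003   0.0021 -1.    ] head 178.19 q6 -1.33
tool delta mm [-1.3  0.  -1.7] wz -20.05 F [-6.2  1.1 21.1] open 0.0085
[0.18944426 1.35244689 0.0227933 ]
```

>>> jog_arm(
  steps=[
    {"x": 0.0005,"y": 0,"z": 0,"wx": 0,"wy": 0,"wz": 5,"fingers": 0},
    {"x": 0,"y": 0,"z": 0,"wx": 0,"wy": 0,"wz": 5,"fingers": 0},
    {"x": 0,"y": 0,"z": 0,"wx": 0,"wy": 0,"wz": 5,"fingers": 0},
    {"x": 0,"y": 0,"z": 0,"wx": 0,"wy": 0,"wz": 5,"fingers": 0},
    {"x": 0,"y": 0,"z": 0,"wx": 0,"wy": 0,"wz": 5,"fingers": 0},
    {"x": 0,"y": 0,"z": 0,"wx": 0,"wy": 0,"wz": 5,"fingers": 0},
    {"x": 0,"y": 0,"z": 0,"wx": 0,"wy": 0,"wz": 0,"fingers": 0},
    {"x": 0,"y": 0,"z": 0,"wx": 0,"wy": 0,"wz": 0,"fingers": 0},
  ],
)

```text
time_s: 20.18
ee_pos: [0.5169, 0.1557, 0.1036]
orientation: [0.274, 0.962, 0.003, 0.001]
contact_force: [-5.8, 4.7, 19.9]
opening: 0.0088
```

```bash
python3 - <<'E'
from h import *
delta((.518,.1545,.1053),198.24);print(telemetry.get_state()["wrist_torque"])
E
```

```text
t 20.1833 pos [0.5169 0.1557 0.1036] z-axis [ 0.0043  0.0041 -1.    ] head 148.17 q6 -0.8
tool delta mm [-1.6 -0.5 -1.7] wz -50.07 F [-5.8  4.7 19.9] open 0.0088
[0.84699164 1.19512332 0.05480824]
```

>>> jog_arm(
  steps=[
    {"x": 0.0008,"y": 0,"z": 0,"wx": 0,"wy": 0,"wz": 5,"fingers": 0},
    {"x": 0,"y": 0,"z": 0,"wx": 0,"wy": 0,"wz": 5,"fingers": 0},
    {"x": 0,"y": 0,"z": 0,"wx": 0,"wy": 0,"wz": 5,"fingers": 0},
    {"x": 0,"y": 0,"z": 0,"wx": 0,"wy": 0,"wz": 5,"fingers": 0},
    {"x": 0,"y": 0,"z": 0,"wx": 0,"wy": 0,"wz": 5,"fingers": 0},
    {"x": 0,"y": 0,"z": 0,"wx": 0,"wy": 0,"wz": 5,"fingers": 0},
    {"x": 0,"y": 0,"z": 0,"wx": 0,"wy": 0,"wz": 0,"fingers": 0},
    {"x": 0,"y": 0,"z": 0,"wx": 0,"wy": 0,"wz": 0,"fingers": 0},
  ],
)

```text
time_s: 20.85
ee_pos: [0.5178, 0.1567, 0.1036]
orientation: [0.514, 0.858, 0.004, 0.002]
contact_force: [-2.3, 4.0, 15.9]
opening: 0.0084
```

```bash
python3 - <<'E'
from h import *
delta((.518,.1545,.1053),198.24);print(telemetry.get_state()["wrist_torque"])
E
```

```text
t 20.85 pos [0.5178 0.1567 0.1036] z-axis [ 0.0068  0.0051 -1.    ] head 118.17 q6 -0.28
tool delta mm [-2.1 -0.8 -1.7] wz -80.07 F [-2.3  4.  15.9] open 0.0084
[1.03699584 0.64375417 0.1047085 ]
```

>>> jog_arm(
  steps=[
    {"x": 0.0006,"y": 0,"z": 0.0005,"wx": 0,"wy": 0,"wz": 4,"fingers": 0},
    {"x": 0,"y": 0,"z": 0,"wx": 0,"wy": 0,"wz": 4,"fingers": 0},
    {"x": 0,"y": 0,"z": 0,"wx": 0,"wy": 0,"wz": 4,"fingers": 0},
    {"x": 0,"y": 0,"z": 0,"wx": 0,"wy": 0,"wz": 3,"fingers": 0},
    {"x": 0,"y": 0,"z": 0,"wx": 0,"wy": 0,"wz": 3,"fingers": 0},
    {"x": 0,"y": 0,"z": 0,"wx": 0,"wy": 0,"wz": 0,"fingers": 0},
    {"x": 0,"y": 0,"z": 0,"wx": 0,"wy": 0,"wz": 0,"fingers": 0},
    {"x": 0,"y": 0,"z": 0,"wx": 0,"wy": 0,"wz": 0,"fingers": 0},
  ],
)

```text
time_s: 21.52
ee_pos: [0.5186, 0.1572, 0.1036]
orientation: [0.641, 0.767, 0.005, 0.002]
contact_force: [-1.8, 4.2, 17.3]
opening: 0.0081
```

```bash
python3 - <<'E'
from h import *
delta((.518,.1545,.1053),198.24);print(telemetry.get_state()["wrist_torque"])
E
```

```text
t 21.5167 pos [0.5186 0.1572 0.1036] z-axis [ 0.0091  0.0049 -0.9999] head 100.22 q6 0.03
tool delta mm [-2.5 -1.1 -1.7] wz -98.02 F [-1.8  4.2 17.3] open 0.0081
[0.97812235 0.54639624 0.26584987]
```

>>> jog_arm(
  steps=[
    {"x": 0,"y": 0,"z": 0.0003,"wx": 0,"wy": 0,"wz": 1,"fingers": 0},
    {"x": 0,"y": 0,"z": 0,"wx": 0,"wy": 0,"wz": 1,"fingers": 0},
    {"x": 0,"y": 0,"z": 0,"wx": 0,"wy": 0,"wz": 0,"fingers": 0},
    {"x": 0,"y": 0,"z": 0,"wx": 0,"wy": 0,"wz": 0,"fingers": 0},
    {"x": 0,"y": 0,"z": 0,"wx": 0,"wy": 0,"wz": 0,"fingers": 0},
    {"x": 0,"y": 0,"z": 0,"wx": 0,"wy": 0,"wz": 0,"fingers": 0},
    {"x": 0,"y": 0,"z": 0,"wx": 0,"wy": 0,"wz": 0,"fingers": 0},
    {"x": 0,"y": 0,"z": 0,"wx": 0,"wy": 0,"wz": 0,"fingers": 0},
  ],
)

```text
time_s: 22.18
ee_pos: [0.5187, 0.1572, 0.1036]
orientation: [0.654, 0.756, 0.005, 0.002]
contact_force: [-2.7, 5.3, 20.2]
opening: 0.0085
```

```bash
python3 - <<'E'
from h import *
delta((.518,.1545,.1053),198.24);print(telemetry.get_state()["wrist_torque"])
s=optics.capture("scene");a=cv2.imread("pics/scene0.png")
cv2.imwrite("pics/f1.png",np.hstack([crop(a,380,205,430,255,8),crop(s,380,205,430,255,8)]))
E
```

```text
t 22.1833 pos [0.5187 0.1572 0.1036] z-axis [ 0.0094  0.0048 -0.9999] head 98.26 q6 0.07
tool delta mm [-2.5 -1.1 -1.7] wz -99.98 F [-2.7  5.3 20.2] open 0.0085
[1.00636497 0.62469057 0.53456019]
```

View pics/f1.png

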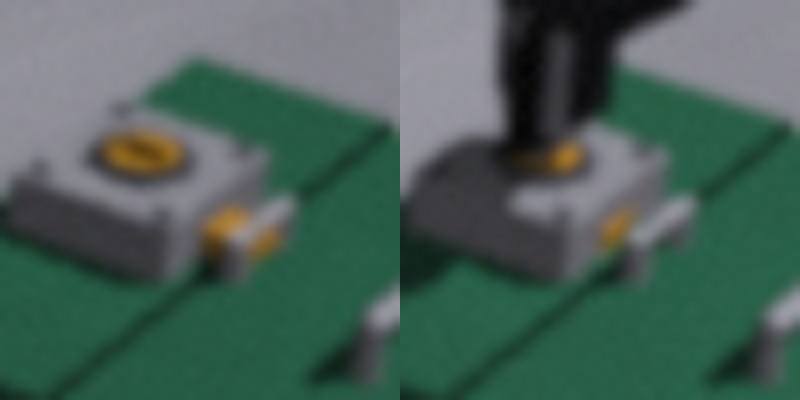

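The picture shows the bolt fully out of the keeper, with the brass end at the case at (407,233) and the keeper empty. The torque jump marks the quarter-turn stop. I'll ease back 1° to lower the stop load and check that it holds.

>>> jog_arm(
  steps=[
    {"x": 0,"y": 0,"z": 0,"wx": 0,"wy": 0,"wz": -1,"fingers": 0},
    {"x": 0,"y": 0,"z": 0,"wx": 0,"wy": 0,"wz": 0,"fingers": 0},
    {"x": 0,"y": 0,"z": 0,"wx": 0,"wy": 0,"wz": 0,"fingers": 0},
    {"x": 0,"y": 0,"z": 0,"wx": 0,"wy": 0,"wz": 0,"fingers": 0},
    {"x": 0,"y": 0,"z": 0,"wx": 0,"wy": 0,"wz": 0,"fingers": 0},
    {"x": 0,"y": 0,"z": 0,"wx": 0,"wy": 0,"wz": 0,"fingers": 0},
    {"x": 0,"y": 0,"z": 0,"wx": 0,"wy": 0,"wz": 0,"fingers": 0},
    {"x": 0,"y": 0,"z": 0,"wx": 0,"wy": 0,"wz": 0,"fingers": 0},
  ],
)

```text
time_s: 22.9
ee_pos: [0.5187, 0.1572, 0.1036]
orientation: [0.648, 0.762, 0.005, 0.002]
contact_force: [-2.3, 4.7, 19.6]
opening: 0.0087
```

```bash
python3 - <<'E'
from h import *
delta((.518,.1545,.1053),198.24);print(telemetry.get_state()["wrist_torque"])
s=optics.capture("scene").astype(int);a=cv2.imread("pics/scene0.png").astype(int);f=cv2.imread("pics/f1.png")
for n,(u0,v0,u1,v1) in dict(shaker=(490,195,535,260),bucket=(135,290,200,355),scraper=(90,340,170,445),cup=(440,200,472,232),bolt=(404,228,420,242)).items():
    print(n,np.abs(s-a)[v0:v1,u0:u1].mean().round(2))
print(manip.hand_in())
E
```

```text
t 22.9 pos [0.5187 0.1572 0.1036] z-axis [ 0.0093  0.0049 -0.9999] head 99.24 q6 0.05
tool delta mm [-2.5 -1.1 -1.7] wz -99.0 F [-2.3  4.7 19.6] open 0.0087
[0.89809568 0.60636405 0.38389639]
shaker 3.96
bucket 4.37
scraper 5.14
cup 4.81
bolt 7.86
the job is handed in; nothing more can be done
None
```

The job is done and handed in at about 23 s. The arm is holding the key fully in and turned, with the bolt drawn out of the lid's keeper, so you can lift the lid.

- **First grasp:** it missed, because the fingertips really sit about 36 mm higher than the cameras and the reported tool position together implied. I pressed the closed fingers lightly (6 N) on top of the key's head to find the true height, then gripped it.
- **Key fully in:** I worked it through the sticky pins with small wiggles. It stopped hard at reported z = 0.1036, where I expected home at about 0.105. The arm still pushes down with about 20 N, and the grip is set to 110 N (finger opening 8.7 mm).
- **Turned:** the key is turned 99° clockwise, which includes the play in the slot. The torque rose steeply at the stop (0.27 to 0.53 N m over the last 2°), so I eased back 1°, leaving 0.38 N m. A picture taken just before that showed the bolt clear of the keeper, but I did not look at it again afterwards.
- **Shaker, cup, scraper and bucket:** I planned the path to stay clear of them. My picture comparison was not conclusive: all four areas differed from the start picture by about the same small amount (4–5 grey levels), which could be noise or lighting, and I took no unchanged area as a reference.

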